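Refit the dosing blade and hold the dispenser's push head half down

TASK

The washed, empty formula dispenser is being put together again and checked: take the flat dosing blade out of the green rack and slide it edgewise down into the blue-collared slot of the dispenser's lid, keeping hold of it until it is well into the slot, then leave it fully home and let go of it. Then press the dispenser's blue push head with the fingers, half way down, so that the red ring on its stem is level with the grey ring on the lid (15 mm), never right down to its stop, and finish while still holding it steadily there. Leave everything else, the bottle warmer's button too, alone.

Things in the scene. Friction and masses are not known exactly. Their poses are not given: they have to be found in the camera images.
- blade: Loose flat dosing blade, 42 to 84 g, standing upright. Origin: middle of the lower edge of the blade; z up along it. Steel blade 3 (x) by 36 (y) by 60 (z) mm from z = 0 to 60; orange shoulder 22 by 60 by 6 mm from z = 60 to 66; orange grip 16 (x) by 24 (y) by 50 mm from z = 66 to its top at z = 116. It starts hanging by its shoulder in the rack's slot, its axes along the rack's; a half turn about z makes no difference
- blade_shoulder (a point): centre of the underside of the blade's shoulder, 60 mm above the blade's lower edge
- rack: Fixed green plastic rack, 105 (x) by 160 (y) mm. In front (-x) a block 80 mm wide (y), top 70 mm high, with the slot in which the blade hangs; behind it three bays 30 mm or less in height with a teat in each. Origin: centre of the underside
- rack_slot (a point): centre of the mouth of the rack's slot, 36 mm in front of the rack's origin, 70 mm high; slot 7 (x) by 44 (y) mm, 64 mm deep. Its walls fit the blade freely
- dispenser: Fixed push dispenser: clear plastic box 100 by 160 mm on a white foot 120 (x) by 180 (y) mm, with a white lid 110 by 170 mm whose top is 150 mm high. Origin: centre of the underside, z up. On the lid are the slot's blue collar at y = +45 mm and the push head at y = -45 mm
- slot_mouth (a point): centre of the mouth of the dispenser's slot, level with the top of its blue collar, 160 mm high; axes as the dispenser's. The mouth is 14 mm wide in x and tapers over 10 mm to the slot, 7 (x) by 44 (y) mm, open further down than the blade reaches. Blade fully home: its shoulder lies on the collar, i.e. blade_shoulder at slot_mouth, blade width along the dispenser's y
- plunger (a joint): downward travel of the push head in m: 0 up (at rest), 0.030 at its stop; 0.015 is half way (red ring on the stem, 4 mm high, level with the grey ring on the lid). A spring returns it: about 2.5 N to start, 7 N half way, 11.5 N at the stop
- plunger_top (a point): centre of the flat top of the push head, a blue disc 40 mm across and 10 mm thick on a white stem 18 mm thick; 200 mm high at rest; moves straight down with the push head
- warmer: Fixed white bottle warmer: round well 116 mm across and 100 mm high (its axis 22 mm behind the origin) with a lower deck in front, 45 mm high, that carries a green button. Origin: about the middle of the underside
- warmer_button (a joint): travel of the warmer's green button in m, 0 up, 0.005 fully down; not to be pressed
- bottle: Loose clear bottle with blue cap, 60 mm across, 150 mm high, standing in the warmer's well with its foot 30 mm above the table. Origin: centre of the underside; leave alone
- spare_bottle: Loose clear bottle with yellow cap, 60 mm across, 140 mm high, behind the row. Origin: centre of the underside; leave alone
- bowl: Loose stainless steel bowl, 110 mm across, 50 mm high, in front of the row. Origin: centre of the underside; leave alone
- teat0: Loose beige teat, foot 40 mm across, 44 mm high, in a bay of the rack. Origin: centre of the underside; leave alone
- teat1: Loose beige teat, foot 40 mm across, 44 mm high, in a bay of the rack. Origin: centre of the underside; leave alone
- teat2: Loose beige teat, foot 40 mm across, 44 mm high, in a bay of the rack. Origin: centre of the underside; leave alone
Mind the look-alikes: they are no part of the job. There is more than one size of the blade; the job needs the smallest.

How it is judged:
On the way, in this order (a step that is already met when the one before it is completed fails the run):
1. the blade, still held, is well into the dispenser's slot (shoulder within 35 mm of the collar) (z of blade_shoulder in the frame of slot_mouth below 0.035 m and horizontal distance between blade_shoulder and slot_mouth below 0.012 m and contact force between the fingers and blade above 0.5 N), for 0.05 s.
2. the blade is fully home and let go (z of blade_shoulder in the frame of slot_mouth between -0.004 and 0.003 m and horizontal distance between blade_shoulder and slot_mouth below 0.008 m and angle between blade's own z axis and vertical below 0.08 rad and contact force between the fingers and blade below 0.2 N), for 0.2 s.
3. the push head is held pressed half way (15 mm, give or take 4) (value of joint plunger between 0.011 and 0.019 m and contact force between the fingers and plunger above 2 N), for 1 s.
At the end, for the whole second after the job is handed in: The blade is fully home in the dispenser's slot (shoulder within 3 mm of the collar, within 8 mm sideways, upright) and not touched, and the fingers hold the push head still, 11 to 19 mm down, pushing it with more than 2 N (all of step 2 and all of step 3 and velocity of joint plunger between -0.01 and 0.01 m/s); the arm keeps its last pose, push and grip.
It fails at once if the push head is pushed down to its stop (beyond 26 mm) (value of joint plunger above 0.026 m).
It fails at once if the warmer's button is pressed (value of joint warmer_button above 0.003 m).
It fails at once if the bowl, a bottle or a teat is moved more than 25 mm (distance of any of bowl, bottle, spare_bottle, teat0, teat1, teat2 from where it was at the start of the episode above 0.025 m).
It also fails if it takes over 59 s, if anything falls off the work surface, if the arm or the gripper's body presses on something with over 40 N, if the wrist force passes 120 N, or if a joint passes its speed limit or range.

ROBOT

A 6-joint arm with a two-finger parallel gripper is mounted at the origin on the work surface. World frame = base frame: x ahead of the robot, y to its left, z up, the work surface at z = 0. Lengths are in m, angles in rad, forces in N, time in s.
With the tool pointing down it reaches from about 0.375 to 0.9 m from the base axis. Payload 3.1 kg.
Tool frame: the origin (TCP) lies midway between the tips of the shut fingers; the grasp point (between the pads) lies r.grip_point_offset behind it (r.grip_point_offset is the distance from the TCP to the grasp point, in m); x points along the fingers, y is the direction in which the jaws open and shut, and the axes are right-handed (so a half turn about x gives the same grasp; the last joint's range is limited). The gripper opens to 85 mm and grips with 20 to 120 N. Pads are 22 mm wide; open, the fingers measure 114 mm over their backs; the gripper's body (76 mm by 85 mm) begins 54 mm behind the grasp point. The pads swing forward as they close: fully open they stand 13 mm farther back than shut.
Start: joints at [-1.383, 0.527, 1.433, -0, 1.181, -0.178], TCP at [0.224, -0.584, 0.231] pointing down, gripper open.
Joint ranges: [-3.08, 3.08], [-0.75, 2.2], [0.22, 2.44], [-1.43, 4.57], [0, 2.65], [-2.85, 2.85]. Speed limits (rad/s): [2.79, 2.79, 3.14, 3.14, 3.14, 3.14].

INTERFACE

Orientations are given as [roll, pitch, yaw] about the fixed x, y, z axes, in that order (R = Rz(yaw) Ry(pitch) Rx(roll)).
In Python, from cell import r gives the robot as it stands.
- The arm moves only by the shell command python3 -m pendant 'ROWS' [FORCE]. ROWS is JSON, a list that holds one entry, the list of rows, each a list of 5 numbers: the shift along the tool's x, y, z in m, then the turn about the tool's x in degrees, then the opening, from -1 (shut) to 1 (fully open), so that 0 is half open. A call has 1 to 12 rows; each row is the pose to reach, as a shift and turn from the pose commanded when the call began, along the tool's axes at that moment; what a row does not reach only later rows make up. A row lasts 1/12 s, in which the tool goes at most 41.7 mm and 7.16 degrees, less where a joint would pass 70% of its speed; a pose out of reach is approached as far as the arm can. A call with a gripper value outside its range is refused whole. The fingers move at their own pace and stop on an object; FORCE is the grip in N (left out, the last holds). Time passes only in rows, so rows that repeat a pose let the fingers close. It gives the time, the measured TCP pose, the force and the opening at its end, in the units of the state.
- r.get_obs(): the state, without advancing time (a new reading comes with each control period).
- r.snapshot(name): name is "scene" or "top" or "wrist"; returns a dict with "img" (400x640x3 uint8, blue, green, red), "camera_matrix" (3x3 intrinsics, pixels), "rvec" (rotation vector, rad) and "tvec" (3), from world to camera coordinates, as OpenCV has them; the wrist camera has in their place "tool_from_camera" (4x4, takes a point from camera to tool coordinates, whose origin is the TCP and whose axes are the tool frame's). Camera axes: x right, y down, z forward; pixel columns grow to the right and rows downward; lengths in m; the calibration is good to about 2 mm. The wrist camera is an equidistant fisheye: a pixel r from the principal point sees the ray r / f radians off the axis. A picture is of the moment at which its call begins: read the wrist's pose just before it. There is no depth.
- r.close_job(): hands the job in, once; it reports no verdict.
The state is a dict: "clock": time; "joint_pos": joint angles; "qd": joint speeds; "effort": joint torques, N m; "tcp_pos": TCP position; "tcp_rot": TCP orientation; "ft_force": force on the tool from outside, world axes, zero at the start; "moment": the same for the moment, N m; "opening": finger opening in m.
Only numpy, scipy, OpenCV 4.12 (cv2) and the standard library are available. Lean on these libraries where they do the work, as an engineer would, in place of code of your own. Each camera call takes 0.05 s, during which the arm holds its last target.

## Working session

There is one attempt and no reset: what is moved stays moved. The work goes in short steps, Python scripts to look and compute and a shell command to move; the robot and the scene stay as the last step left them, time stands still between calls to the robot, and variables do not carry over. Pictures are saved under pics/ and viewed, and the job is handed in when it is done.

```bash
ls; mkdir -p pics
python3 - <<'E'
from cell import r
import cv2
o=r.get_obs(); print(o, r.grip_point_offset)
for n in ("scene","top","wrist"):
    s=r.snapshot(n); cv2.imwrite(f"pics/{n}0.png",s["img"])
    print(n,{k:v for k,v in s.items() if k!="img"})
E
```

```text
pics
{'clock': 0.0, 'joint_pos': array([-1.38352490e+00,  5.28464531e-01,  1.43388782e+00,  1.20654630e-06,
        1.18140636e+00, -1.78501286e-01]), 'qd': array([ 0.00090572,  0.00143084,  0.00036703, -0.0003554 , -0.00104621,
       -0.00198221]), 'effort': array([ 1.99634233e-03, -4.42337751e+01, -1.78025419e+01,  3.32165553e-05,
        8.50133831e-03,  2.88276760e-05]), 'tcp_pos': array([ 0.22343712, -0.58293552,  0.23033923]), 'tcp_rot': array([-1.74981248,  1.56863027,  1.75755243]), 'ft_force': array([ 0.13123256, -0.44596393, -0.32607361]), 'moment': array([-0.02181348, -0.05449286, -0.03473633]), 'opening': 0.08534368704605877} 0.0187
scene {'camera_matrix': array([[377.39112669,   0.        , 325.70079041],
       [  0.        , 377.39112669, 204.82071118],
       [  0.        ,   0.        ,   1.        ]]), 'rvec': array([ 1.60856675,  2.03434075, -0.7846377 ]), 'tvec': array([ 0.15788591, -0.33170146,  1.19780235])}
top {'camera_matrix': array([[472.8485611 ,   0.        , 315.42112756],
       [  0.        , 472.8485611 , 195.8739421 ],
       [  0.        ,   0.        ,   1.        ]]), 'rvec': array([ 2.19191244, -2.16024169,  0.06501581]), 'tvec': array([-0.00158052,  0.6006774 ,  1.26808766])}
wrist {'camera_matrix': array([[309.70691629,   0.        , 316.60742314],
       [  0.        , 309.70691629, 201.50653097],
       [  0.        ,   0.        ,   1.        ]]), 'tool_from_camera': array([[ 2.95118686e-04, -3.22362014e-01,  9.46616419e-01,
        -1.42594017e-01],
       [ 9.99999918e-01, -1.66672279e-04, -3.68520412e-04,
        -4.83786548e-04],
       [ 2.76571698e-04,  9.46616450e-01,  3.22361938e-01,
        -8.39932152e-02],
       [ 0.00000000e+00,  0.00000000e+00,  0.00000000e+00,
         1.00000000e+00]])}
```

View pics/scene0.png

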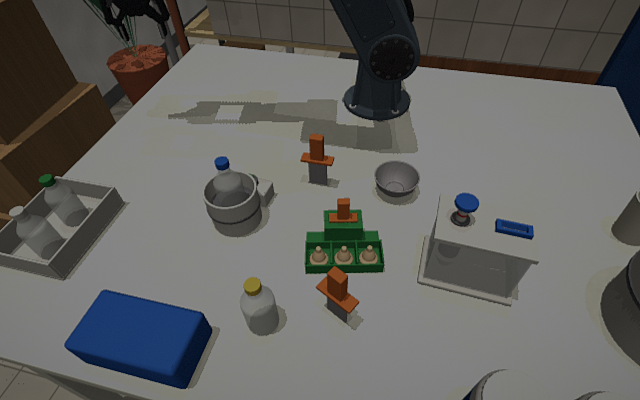

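View pics/top0.png

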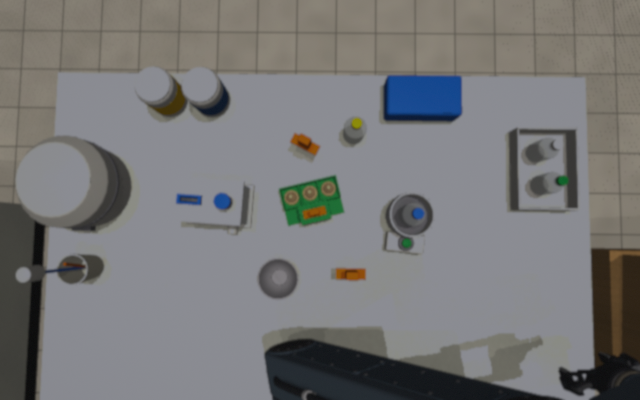

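View pics/wrist0.png

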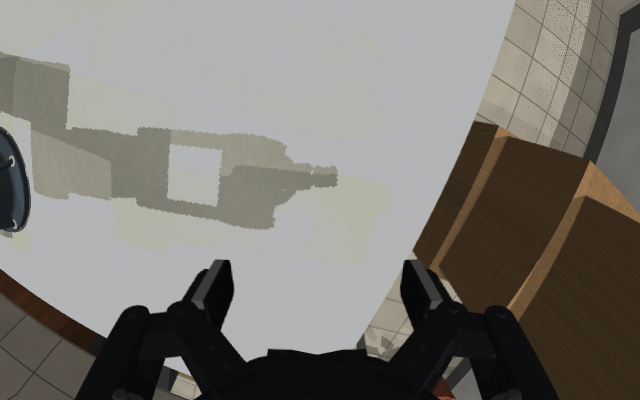

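Candidates for the blade, as seen in the scene and top pictures:
- the blade in the green rack: scene (343,210), top (315,213)
- a free-standing orange one: scene (317,160), top (351,273)
- another free-standing one: scene (338,293), top (305,145)

The description picks the one in the rack. I'll check it in a close crop and measure.

```bash
cat > h.py <<'E'
import numpy as np, cv2
from scipy.spatial.transform import Rotation as Ro
def crop(img,x0,y0,x1,y1,k,fn):
    c=cv2.resize(img[y0:y1,x0:x1],None,fx=k,fy=k,interpolation=cv2.INTER_CUBIC)
    c=np.clip(c.astype(float)*1.5,0,255).astype(np.uint8)
    for x in range((x0+9)//10*10,x1,10):
        cv2.line(c,((x-x0)*k,0),((x-x0)*k,6),(0,0,255),1); cv2.putText(c,str(x),((x-x0)*k,16),0,.35,(0,0,255),1)
    for y in range((y0+9)//10*10,y1,10):
        cv2.line(c,(0,(y-y0)*k),(6,(y-y0)*k),(0,0,255),1); cv2.putText(c,str(y),(8,(y-y0)*k+4),0,.35,(0,0,255),1)
    cv2.imwrite(fn,c)
def ray(s,uv):
    "world origin, direction"
    R=cv2.Rodrigues(s["rvec"])[0]; t=s["tvec"]
    d=R.T@np.linalg.inv(s["camera_matrix"])@np.array([*uv,1.]); return -R.T@t,d
def atz(s,uv,z):
    o,d=ray(s,uv); return o+d*(z-o[2])/d[2]
def proj(s,P):
    return cv2.projectPoints(np.atleast_2d(np.float64(P)),s["rvec"],s["tvec"],s["camera_matrix"],None)[0][:,0]
def wproj(s,o,P):
    R=Ro.from_euler('xyz',o["tcp_rot"]).as_matrix(); T=s["tool_from_camera"]
    pt=(np.atleast_2d(P)-o["tcp_pos"])@R; pc=(pt-T[:3,3])@T[:3,:3]
    K=s["camera_matrix"]; rr=np.hypot(pc[:,0],pc[:,1]); th=np.arctan2(rr,pc[:,2])
    return np.c_[K[0,2]+K[0,0]*th*pc[:,0]/rr, K[1,2]+K[1,1]*th*pc[:,1]/rr]
def wray(s,o,uv):
    K=s["camera_matrix"]; a=(np.array(uv)-K[:2,2])/K[0,0]; th=np.hypot(*a)
    d=np.array([*(np.sin(th)*a/th),np.cos(th)]); T=s["tool_from_camera"]
    R=Ro.from_euler('xyz',o["tcp_rot"]).as_matrix()
    return o["tcp_pos"]+R@T[:3,3], R@T[:3,:3]@d
def watz(s,o,uv,z):
    p,d=wray(s,o,uv); return p+d*(z-p[2])/d[2]
E
python3 - <<'E'
from h import *
a=cv2.imread("pics/top0.png"); b=cv2.imread("pics/scene0.png")
crop(a,270,165,360,235,8,"pics/c1.png"); crop(a,165,170,265,240,8,"pics/c2.png")
crop(b,295,185,395,280,8,"pics/c3.png"); crop(b,410,180,545,305,5,"pics/c4.png")
E
```

```text
(no output)
```

View pics/c1.png

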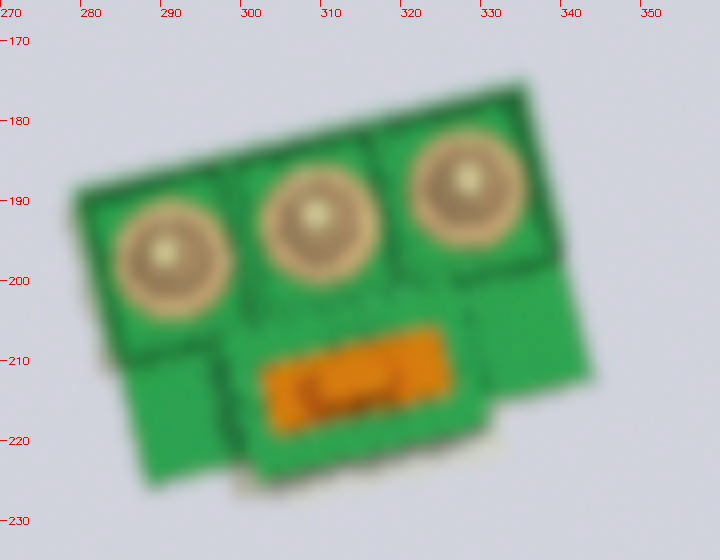

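View pics/c2.png

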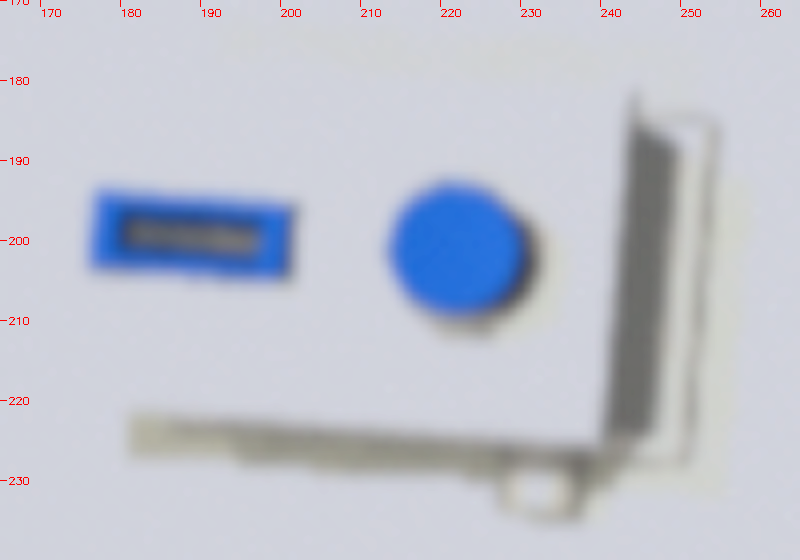

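View pics/c3.png

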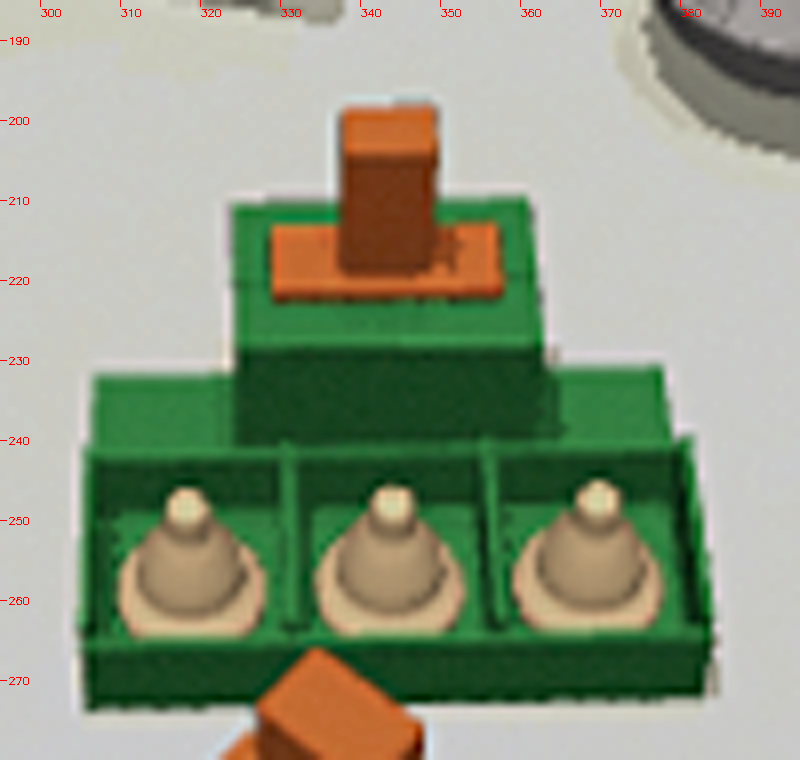

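View pics/c4.png

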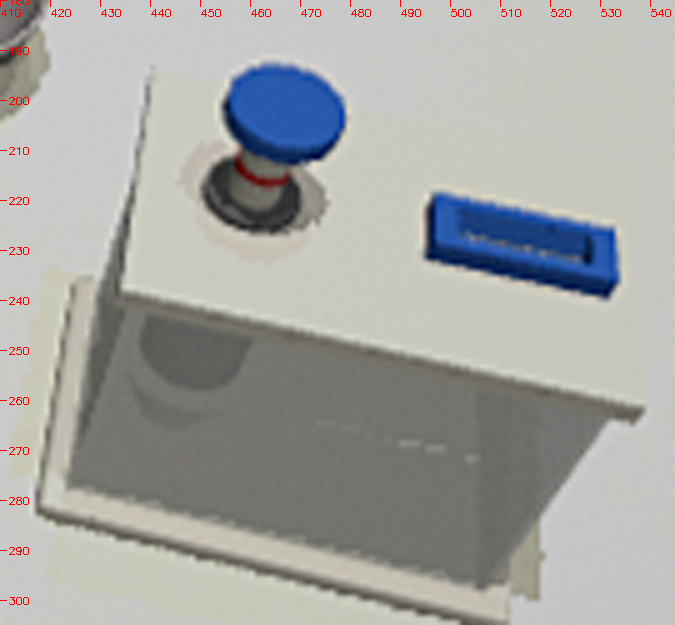

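```bash
cat > fit.py <<'E'
from h import *
from cell import r
from scipy.optimize import least_squares
S=r.snapshot("scene"); T=r.snapshot("top")
def fit(name,obs,x0):
    def W(p,L):
        c,s=np.cos(p[2]),np.sin(p[2]); return [p[0]+c*L[0]-s*L[1],p[1]+s*L[0]+c*L[1],L[2]]
    def res(p): return np.concatenate([proj(C,W(p,L))[0]-uv for C,L,uv in obs])
    q=least_squares(res,x0,loss='soft_l1'); e=res(q.x).reshape(-1,2)
    print(name,q.x.round(4),np.degrees(q.x[2]).round(2)); print(e.round(1).tolist())
    return q.x
a,b=.011,.030
bl=[(S,(-a,-b,.076),(328,213.3)),(S,(-a,b,.076),(356,213.2)),(S,(a,b,.076),(357.3,221)),(S,(a,-b,.076),(328.5,221.2)),
(S,(-.008,-.012,.126),(337,198.5)),(S,(-.008,.012,.126),(348.6,198.5)),(S,(.008,.012,.126),(348.6,204)),(S,(.008,-.012,.126),(337,204)),
(T,(a,b,.076),(301.5,211)),(T,(a,-b,.076),(324.3,205.7)),(T,(-a,-b,.076),(326,214)),(T,(-a,b,.076),(304,219.5))]
x0=atz(T,(314,212),.076); fit("blade",bl,[x0[0],x0[1],.2])
d=[(T,(0,-.045,.2),(222.3,200.5)),(S,(0,-.045,.2),(465.5,201.8)),(T,(0,.045,.16),(188.6,199.5)),
(S,(-.055,-.085,.15),(440.3,194)),(S,(.055,-.085,.15),(434,239)),(S,(.055,.085,.15),(537.3,261.5)),
(T,(.055,-.085,.15),(243.5,182)),(T,(-.055,-.085,.15),(240.3,226))]
x0=atz(T,(205,200),.16); fit("disp",d,[x0[0],x0[1],0])
fit("disp top",[x for x in d if x[0] is T],[x0[0],x0[1],0])
fit("disp sc",[x for x in d if x[0] is S],[x0[0],x0[1],0])
E
python3 fit.py
```

```text
blade [0.556  0.0092 0.2447] 14.02
[[-0.0, -0.3], [0.7, -0.6], [0.0, -0.2], [-0.4, -0.0], [-0.2, -0.8], [0.3, -0.9], [0.7, -0.4], [0.0, -0.3], [0.4, -1.1], [-0.0, -1.0], [0.2, -1.1], [-0.2, -1.4]]
disp [ 0.577   0.2705 -0.0589] -3.38
[[-0.7, -0.4], [0.8, -1.6], [-0.1, -1.0], [-0.9, -1.0], [-1.1, -1.5], [0.9, -0.4], [0.4, -1.6], [-0.2, -1.1]]
disp top [ 0.5745  0.27   -0.0581] -3.33
[[-0.6, 0.6], [0.0, 0.0], [0.6, -0.6], [-0.0, -0.1]]
disp sc [ 0.5791  0.2704 -0.0511] -2.93
[[0.7, -0.5], [-1.3, 0.0], [-1.0, -0.2], [1.3, 0.4]]
```

The scene crop shows the rack blade at (343,210). Its shoulder and grip edges fit the 60 mm shoulder and 24×16 mm grip to under 1 px, so it is the smallest size and the right one. The dispenser's slot is at top (188,199) and its head at top (222,200).

```bash
sed -i 's/concatenate(\[proj(C,W(p,L))\[0\]-uv for/concatenate([proj(C,W(p,L))[0]-np.array(uv)+.45 for/' fit.py; python3 fit.py
cat > where.py <<'E'
from h import *
from cell import r
import sys
o=r.get_obs(); R=Ro.from_euler('xyz',o["tcp_rot"]).as_matrix()
print("t",o["clock"],"tcp",o["tcp_pos"].round(4),"F",o["ft_force"].round(2),"open",round(o["opening"],4),"q",o["joint_pos"].round(2))
print("R cols",R.T.round(3).tolist(),"tool-y yaw deg",np.degrees(np.arctan2(R[1,1],R[0,1])).round(2))
if len(sys.argv)>3:
    g=np.array(list(map(float,sys.argv[1:4]))); print("rows shift",(R.T@(g-o["tcp_pos"])).round(4))
E
python3 where.py .552 .009 .32
```

```text
blade [0.5556 0.0086 0.2446] 14.02
[[0.2, -0.1], [0.9, -0.4], [0.2, -0.0], [-0.2, 0.2], [0.0, -0.5], [0.5, -0.7], [0.9, -0.2], [0.2, -0.0], [1.1, -0.5], [0.7, -0.4], [0.9, -0.5], [0.5, -0.8]]
disp [ 0.5769  0.2706 -0.0571] -3.27
[[-0.3, 0.0], [1.3, -1.1], [0.3, -0.5], [-0.5, -0.5], [-0.5, -1.0], [1.5, -0.0], [0.8, -1.2], [0.3, -0.7]]
disp top [ 0.5755  0.2712 -0.0581] -3.33
[[-0.6, 0.6], [0.0, 0.0], [0.6, -0.6], [-0.0, -0.1]]
disp sc [ 0.5782  0.2697 -0.0518] -2.97
[[0.7, -0.5], [-1.2, 0.1], [-1.0, -0.3], [1.1, 0.4]]
t 0.35 tcp [ 0.2236 -0.5835  0.2311] F [ 0.1   0.9  -0.57] open 0.0852 q [-1.38  0.53  1.43  0.    1.18 -0.18]
R cols [[-0.0, 0.0, -1.0], [0.358, -0.934, -0.0], [-0.934, -0.358, -0.0]] tool-y yaw deg -69.04
rows shift [-0.0887 -0.4358 -0.5187]
```

```bash
python3 -m pendant '[[[-0.01,-0.02,-0.025,-5,0.5],[-0.02,-0.045,-0.053,-11,0.2],[-0.03,-0.07,-0.082,-17,0],[-0.04,-0.095,-0.112,-23,0],[-0.05,-0.12,-0.142,-29,0],[-0.06,-0.145,-0.172,-35,0],[-0.065,-0.17,-0.202,-41,0],[-0.07,-0.195,-0.232,-47,0],[-0.07,-0.22,-0.262,-53,0],[-0.07,-0.245,-0.292,-59,0],[-0.07,-0.27,-0.322,-65,0],[-0.07,-0.295,-0.352,-71,0]]]'; python3 where.py .5556 .0086 .26
```

```text
clock: 1.35
tcp_pos: [0.4474, -0.1804, 0.3017]
tcp_rot: [0.986, 1.57, -0.546]
ft_force: [0.4, -0.8, 0.2]
opening: 0.0427
t 1.35 tcp [ 0.4474 -0.1804  0.3017] F [ 0.37 -0.82  0.2 ] open 0.0427 q [-0.62  0.25  1.69  0.    1.21 -0.65]
R cols [[0.001, -0.0, -1.0], [0.999, 0.039, 0.001], [0.039, -0.999, 0.0]] tool-y yaw deg 2.24
rows shift [ 0.0417  0.1155 -0.1847]
```

```bash
python3 -m pendant '[[[0,0.02,-0.03,-3,0],[0.01,0.04,-0.06,-6,0],[0.015,0.06,-0.095,-9,0],[0.02,0.08,-0.13,-12,0],[0.02,0.1,-0.16,-12,0],[0.02,0.116,-0.185,-12,0],[0.02,0.116,-0.185,-12,0],[0.02,0.116,-0.185,-12,0]]]'; python3 where.py .5556 .0086 .26
python3 - <<'E'
from h import *
from cell import r
o=r.get_obs(); s=r.snapshot("wrist"); cv2.imwrite("pics/w1.png",s["img"]); 
import pickle; pickle.dump((o,s),open("w1.pkl","wb"))
E
```

```text
clock: 2.02
tcp_pos: [0.5567, 0.0081, 0.2811]
tcp_rot: [-0.968, 1.57, -2.292]
ft_force: [-1.5, 0.3, -0.2]
opening: 0.0426
t 2.0167 tcp [0.5567 0.0081 0.2811] F [-1.48  0.25 -0.19] open 0.0426 q [-0.19  0.38  1.55 -0.    1.22 -0.43]
R cols [[-0.0, -0.0, -1.0], [0.97, 0.245, -0.0], [0.245, -0.97, 0.0]] tool-y yaw deg 14.15
rows shift [ 0.0211 -0.0009 -0.0008]
```

View pics/w1.png

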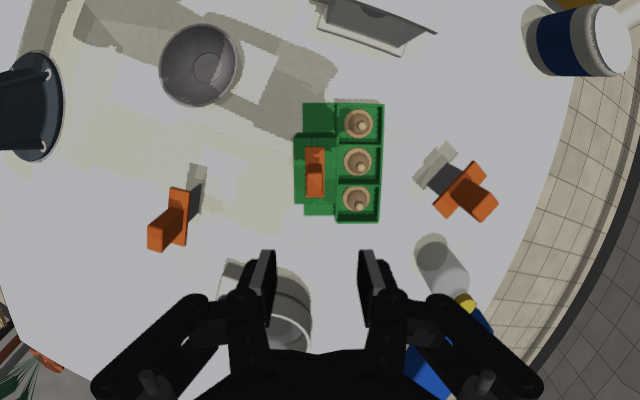

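The wrist view shows the rack blade at about (316,172), in line with the tool axis. Bowl is at (198,65) and the decoys at (170,225) and (468,192). I'll refine the position from a crop.

Run:
```python
from h import *
import pickle
o,s=pickle.load(open("w1.pkl","rb")); crop(s["img"],285,125,355,225,8,"pics/c5.png")
```

```text
(no output)
```

View pics/c5.png

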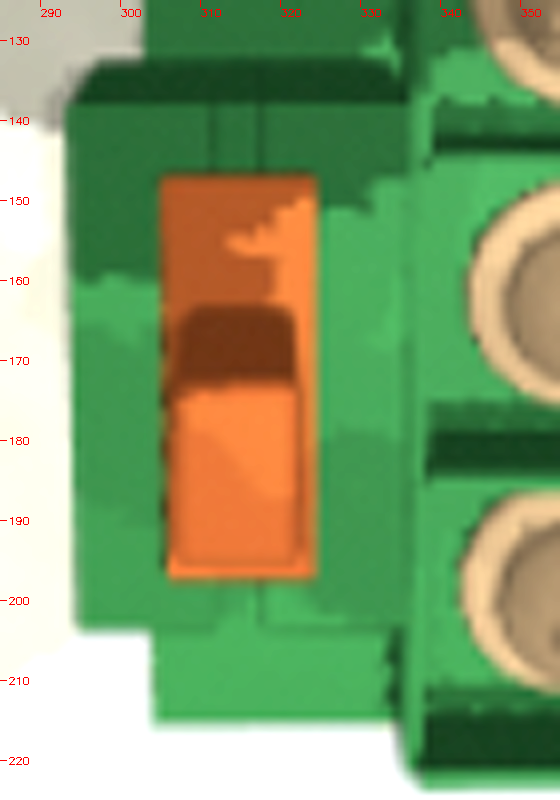

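Run:
```python
from h import *
import pickle
from scipy.optimize import least_squares
o,s=pickle.load(open("w1.pkl","rb"))
obs=[((-.011,.03,.076),(304.5,147)),((.011,.03,.076),(324.3,147)),((-.011,-.03,.076),(305.8,197.6)),((.011,-.03,.076),(324.3,197.6)),
((-.008,.012,.126),(306.3,173)),((.008,.012,.126),(321.6,173)),((.008,-.012,.126),(321.8,195.8)),((-.008,-.012,.126),(306.3,195.8))]
def res(p):
    c,sn=np.cos(p[2]),np.sin(p[2])
    P=[[p[0]+c*L[0]-sn*L[1],p[1]+sn*L[0]+c*L[1],L[2]] for L,_ in obs]
    return (wproj(s,o,P)-np.array([u for _,u in obs])+.45).ravel()
q=least_squares(res,[.556,.008,.245]); print(q.x.round(4),np.degrees(q.x[2]),res(q.x).reshape(-1,2).round(1).tolist())
```

```text
[0.5544 0.0083 0.2542] 14.564948499461508 [[0.1, 0.2], [-0.2, 0.1], [-0.3, 0.1], [-0.2, -0.0], [-0.4, -0.2], [0.5, -0.3], [0.4, 0.1], [0.0, 0.2]]
```

```bash
python3 -m pendant '[[[0.03,-0.0015,-0.0005,-0.3,0],[0.065,-0.0015,-0.0005,-0.3,0],[0.1,-0.0015,-0.0005,-0.3,0],[0.13,-0.0015,-0.0005,-0.3,0],[0.155,-0.0015,-0.0005,-0.3,0],[0.175,-0.0015,-0.0005,-0.3,0],[0.187,-0.0015,-0.0005,-0.3,0],[0.192,-0.0015,-0.0005,-0.3,0],[0.192,-0.0015,-0.0005,-0.3,0],[0.192,-0.0015,-0.0005,-0.3,0]]]'; python3 where.py .5548 .0083 .088
python3 - <<'E'
from h import *
from cell import r
s=r.snapshot("wrist"); crop(s["img"],200,100,440,300,3,"pics/w2.png");
E
```

```text
clock: 2.9
tcp_pos: [0.555, 0.0058, 0.0899]
tcp_rot: [0.904, 1.57, -0.42]
ft_force: [0.1, -0.3, 0.4]
opening: 0.0428
t 2.9 tcp [0.555  0.0058 0.0899] F [ 0.07 -0.26  0.43] open 0.0428 q [-0.19  0.64  1.73 -0.    0.78 -0.44]
R cols [[0.001, -0.0, -1.0], [0.97, 0.245, 0.001], [0.245, -0.97, 0.0]] tool-y yaw deg 14.19
rows shift [ 0.0019  0.0005 -0.0025]
```

View pics/w2.png

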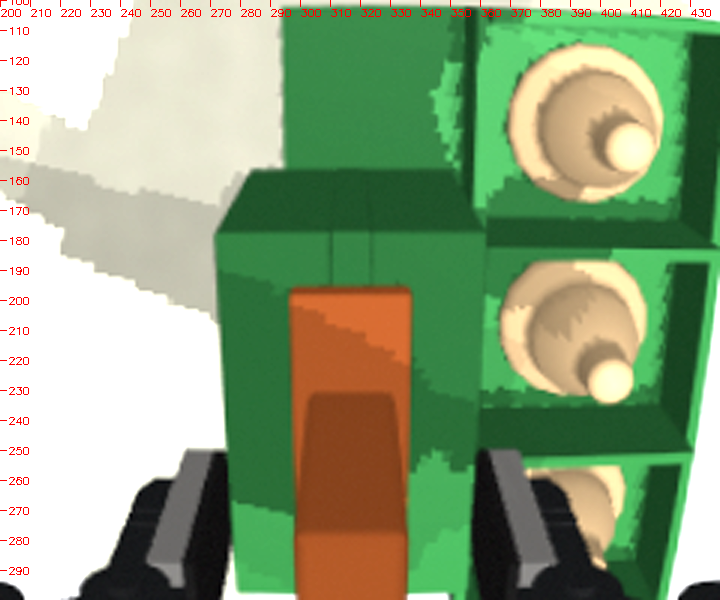

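The pads (inner edges at columns 275 and 358) straddle the orange grip, centred at 317, so it is well centred. I'll trim 2 mm along z and close.

```bash
python3 -m pendant '[[[0,0,-0.0015,0,0],[0.0005,0,-0.002,0,0],[0.0005,0,-0.002,0,-0.5],[0.0005,0,-0.002,0,-1],[0.0005,0,-0.002,0,-1],[0.0005,0,-0.002,0,-1],[0.0005,0,-0.002,0,-1],[0.0005,0,-0.002,0,-1],[0.0005,0,-0.002,0,-1],[0.0005,0,-0.002,0,-1]]]' 50; python3 where.py .5548 .0083 .088
```

```text
clock: 3.78
tcp_pos: [0.5547, 0.0088, 0.0894]
tcp_rot: [1.32, 1.57, -0.002]
ft_force: [-1.8, 1.2, 5.1]
opening: 0.0154
t 3.7833 tcp [0.5547 0.0088 0.0894] F [-1.8   1.24  5.11] open 0.0154 q [-0.19  0.64  1.73  0.    0.77 -0.43]
R cols [[0.001, -0.0, -1.0], [0.969, 0.246, 0.001], [0.246, -0.969, 0.0]] tool-y yaw deg 14.26
rows shift [0.0014 0.     0.0005]
```

```bash
python3 -m pendant '[[[-0.008,0,0,0,-1],[-0.02,0,0,0,-1],[-0.04,0,0,0,-1],[-0.065,0,0,0,-1],[-0.09,0,0,0,-1],[-0.12,0,0,0,-1],[-0.15,0,0,0,-1],[-0.18,0,0,0,-1],[-0.205,0,0,0,-1],[-0.22,0,0,0,-1],[-0.225,0,0,0,-1],[-0.225,0,0,0,-1]]]'; python3 where.py .5796 .3154 .3145
python3 - <<'E'
from h import *
from cell import r
s=r.snapshot("wrist"); cv2.imwrite("pics/w3.png",s["img"]);
E
```

```text
clock: 4.78
tcp_pos: [0.5547, 0.0086, 0.3151]
tcp_rot: [1.108, 1.568, -0.214]
ft_force: [-0.4, 0.9, -0.4]
opening: 0.0156
t 4.7833 tcp [0.5547 0.0086 0.3151] F [-0.39  0.9  -0.36] open 0.0156 q [-0.19  0.34  1.51 -0.    1.29 -0.43]
R cols [[0.003, -0.001, -1.0], [0.969, 0.246, 0.002], [0.246, -0.969, 0.001]] tool-y yaw deg 14.26
rows shift [ 0.0005  0.0997 -0.2912]
```

View pics/w3.png

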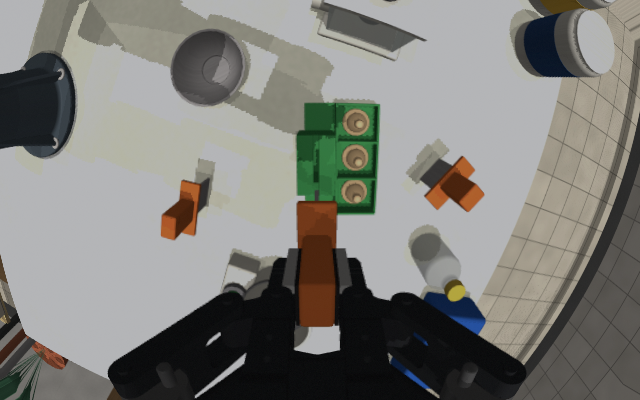

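The blade is held square at (317,260) and the rack slot is empty. Next I move close to the dispenser for a look.

```bash
python3 -m pendant '[[[0,0.006,-0.016,2,-1],[0,0.015,-0.042,4,-1],[0,0.026,-0.072,7,-1],[0,0.037,-0.104,10,-1],[0,0.048,-0.136,13,-1],[0,0.059,-0.168,16,-1],[0,0.07,-0.198,17.5,-1],[0,0.08,-0.225,17.5,-1],[0,0.086,-0.241,17.5,-1],[0,0.086,-0.243,17.5,-1],[0,0.086,-0.243,17.5,-1],[0,0.086,-0.243,17.5,-1]]]'; python3 where.py .5796 .3154 .3145
python3 - <<'E'
from h import *
from cell import r
o=r.get_obs(); s=r.snapshot("wrist"); cv2.imwrite("pics/w4.png",s["img"]); 
import pickle; pickle.dump((o,s),open("w4.pkl","wb"))
crop(s["img"],260,80,380,260,4,"pics/c6.png")
E
```

```text
clock: 5.83
tcp_pos: [0.577, 0.2645, 0.3121]
tcp_rot: [-1.045, 1.567, -2.672]
ft_force: [-0.3, -0.3, -0.9]
opening: 0.0153
t 5.8333 tcp [0.577  0.2645 0.3121] F [-0.31 -0.35 -0.91] open 0.0153 q [ 0.25  0.47  1.3  -0.    1.37  0.31]
R cols [[-0.003, -0.002, -1.0], [0.998, -0.057, -0.003], [-0.057, -0.998, 0.002]] tool-y yaw deg -3.24
rows shift [-0.0025 -0.0003 -0.051 ]
```

View pics/w4.png

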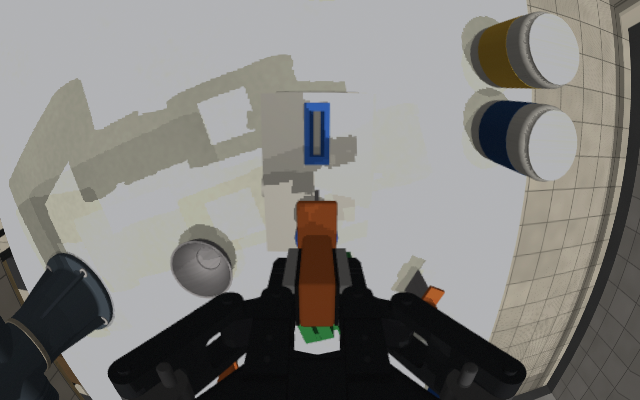

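View pics/c6.png

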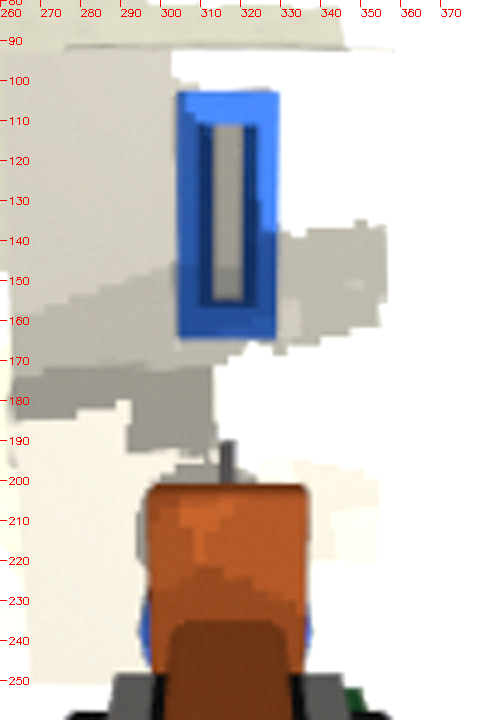

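Run:
```python
from h import *
import pickle
o,s=pickle.load(open("w4.pkl","rb"))
P={n:watz(s,o,np.array(u)-.4,.16) for n,u in dict(a=(304,102.8),b=(329.3,102.8),c=(304.3,164.3),d=(329,163.8),m1=(309.3,111),m2=(323.7,111),m3=(309.5,156.3),m4=(323.7,156.3)).items()}
for k,v in P.items(): print(k,v.round(4))
C=np.mean([P[k] for k in 'abcd'],0); M=np.mean([P[k] for k in ('m1','m2','m3','m4')],0); print("collar",C.round(4),"mouth",M.round(4))
d=P['a']+P['b']-P['c']-P['d']; print("yaw",np.degrees(np.arctan2(-d[0],d[1])))
R=Ro.from_euler('xyz',o["tcp_rot"]).as_matrix()
for z in (-.08,): 
    low=o["tcp_pos"]+R@np.array([.0795,0,0]); print("blade low pred",wproj(s,o,[low+R@np.array([0,0,-.018])]))
print("tool shift for collar",(R.T@(C-o["tcp_pos"])).round(4))
```

```text
a [0.5696 0.3464 0.16  ]
b [0.5932 0.345  0.16  ]
c [0.566  0.2871 0.16  ]
d [0.59   0.2862 0.16  ]
m1 [0.574  0.3383 0.16  ]
m2 [0.5875 0.3375 0.16  ]
m3 [0.5716 0.2947 0.16  ]
m4 [0.5852 0.2939 0.16  ]
collar [0.5797 0.3162 0.16  ] mouth [0.5796 0.3161 0.16  ]
yaw -3.273038054982075
blade low pred [[315.73764466 189.22576565]]
tool shift for collar [ 0.152   0.0002 -0.052 ]
```

```bash
python3 -m pendant '[[[0,0,-0.012,0,-1],[0,0,-0.03,0,-1],[0,0,-0.046,0,-1],[0,0,-0.0515,0,-1],[0,0,-0.0515,0,-1],[0,0,-0.0515,0,-1],[0.02,0,-0.0515,0,-1],[0.04,0,-0.0515,0,-1],[0.055,0,-0.0515,0,-1],[0.06,0,-0.0515,0,-1],[0.06,0,-0.0515,0,-1],[0.06,0,-0.0515,0,-1]]]'; python3 where.py .5797 .316 .182
python3 - <<'E'
from h import *
from cell import r
o=r.get_obs(); s=r.snapshot("wrist"); crop(s["img"],250,100,390,300,4,"pics/c7.png")
s=r.snapshot("scene"); crop(s["img"],430,120,570,260,5,"pics/c8.png")
E
```

```text
clock: 6.88
tcp_pos: [0.5812, 0.3164, 0.2543]
tcp_rot: [1.563, 1.57, -0.065]
ft_force: [0.3, -0.3, 0.9]
opening: 0.0151
t 6.8833 tcp [0.5812 0.3164 0.2543] F [ 0.34 -0.34  0.87] open 0.0151 q [ 0.33  0.56  1.31 -0.    1.28  0.39]
R cols [[0.001, -0.0, -1.0], [0.998, -0.057, 0.001], [-0.057, -0.998, 0.0]] tool-y yaw deg -3.27
rows shift [ 0.0723 -0.0015  0.0005]
```

View pics/c7.png

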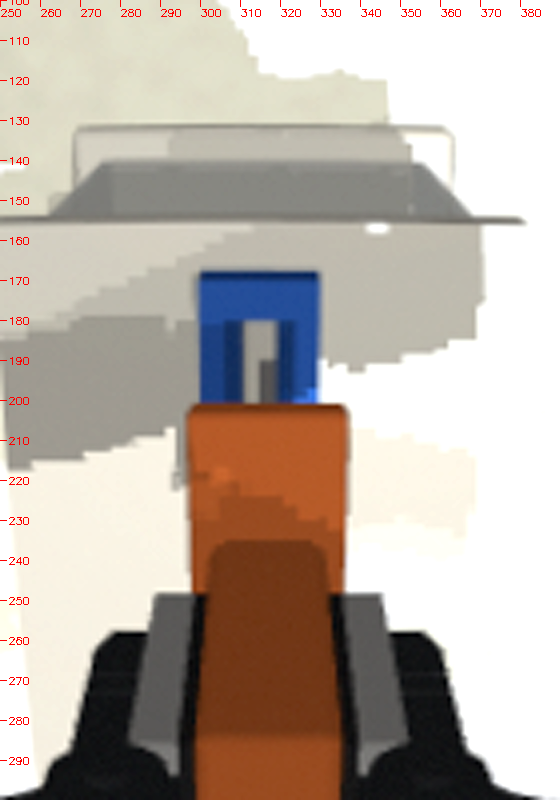

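View pics/c8.png

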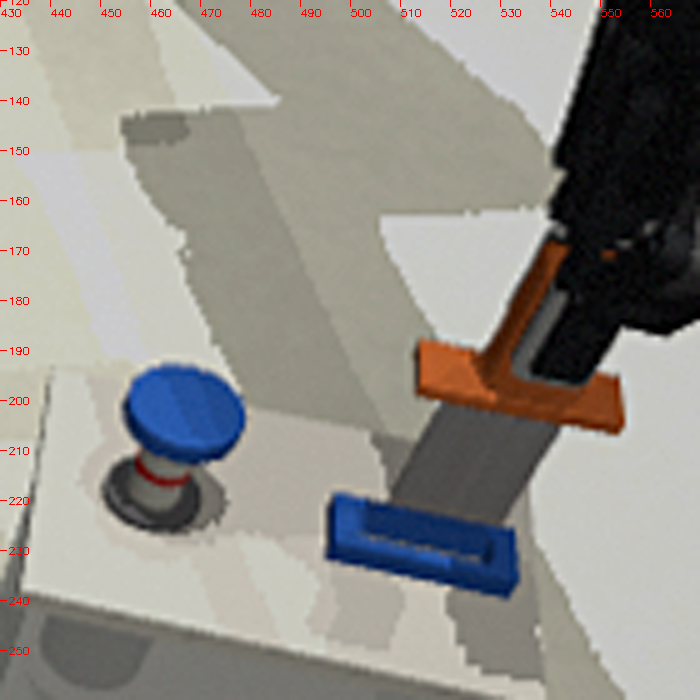

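Above the collar: the blade edge shows at columns 312–316 and the collar is centred at 312, so it is about 1.5 mm too far in +x, matching the TCP reading. I'll shift y −1.5 mm and descend.

```bash
python3 -m pendant '[[[0,-0.0015,0,0,-1],[0.005,-0.0015,0,0,-1],[0.01,-0.0015,0,0,-1],[0.016,-0.0015,0,0,-1],[0.022,-0.0015,0,0,-1],[0.028,-0.0015,0,0,-1],[0.034,-0.0015,0,0,-1],[0.04,-0.0015,0,0,-1],[0.046,-0.0015,0,0,-1],[0.05,-0.0015,0,0,-1],[0.05,-0.0015,0,0,-1],[0.05,-0.0015,0,0,-1]]]'; python3 where.py .5797 .316 .1795
```

```text
clock: 7.98
tcp_pos: [0.5792, 0.3168, 0.2035]
tcp_rot: [-1.174, 1.57, -2.801]
ft_force: [-0.9, -0.6, -0.2]
opening: 0.0156
t 7.9833 tcp [0.5792 0.3168 0.2035] F [-0.89 -0.57 -0.18] open 0.0156 q [ 0.33  0.61  1.37 -0.    1.17  0.39]
R cols [[-0.001, -0.0, -1.0], [0.998, -0.057, -0.0], [-0.057, -0.998, 0.0]] tool-y yaw deg -3.25
rows shift [0.024  0.0006 0.0008]
```

```bash
python3 -m pendant '[[[0.005,0,0,0,-1],[0.01,0,0,0,-1],[0.015,0,0,0,-1],[0.019,0,0,0,-1],[0.022,0,0,0,-1],[0.0235,0,0,0,-1],[0.0235,0,0,0,-1],[0.0235,0,0,0,-1]]]'; python3 where.py .5797 .316 .1795
python3 - <<'E'
from h import *
from cell import r
s=r.snapshot("scene"); crop(s["img"],430,140,570,260,5,"pics/c9.png")
E
```

```text
clock: 8.65
tcp_pos: [0.5793, 0.3169, 0.1803]
tcp_rot: [2.144, 1.571, 0.516]
ft_force: [-0.3, -0.2, -1.0]
opening: 0.0154
t 8.65 tcp [0.5793 0.3169 0.1803] F [-0.31 -0.16 -0.98] open 0.0154 q [0.33 0.63 1.39 0.   1.12 0.39]
R cols [[0.0, 0.0, -1.0], [0.998, -0.057, 0.0], [-0.057, -0.998, -0.0]] tool-y yaw deg -3.24
rows shift [0.0008 0.0004 0.0009]
```

View pics/c9.png

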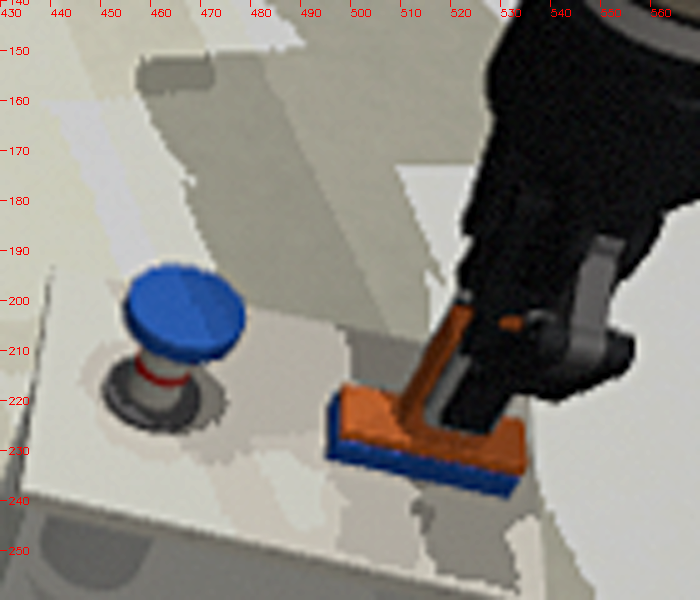

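The shoulder sits on, or within 1 mm of, the collar at (515,222). I'll ease down until contact, then open and rise.

```bash
python3 -m pendant '[[[0.0005,0,0,0,-1],[0.001,0,0,0,-1],[0.001,0,0,0,-1]]]'; python3 -m pendant '[[[0,0,0,0,-0.6],[0,0,0,0,-0.2],[0,0,0,0,0],[0,0,0,0,0],[0,0,0,0,0],[0,0,0,0,0]]]'
python3 - <<'E'
from h import *
from cell import r
s=r.snapshot("scene"); crop(s["img"],430,140,570,260,5,"pics/c10.png")
s=r.snapshot("wrist"); crop(s["img"],220,120,420,300,4,"pics/c11.png")
E
```

```text
clock: 8.95
tcp_pos: [0.5794, 0.3169, 0.1795]
tcp_rot: [1.995, 1.57, 0.367]
ft_force: [-0.2, 0.1, -0.6]
opening: 0.0154
clock: 9.45
tcp_pos: [0.5792, 0.3169, 0.1793]
tcp_rot: [-0.757, 1.571, -2.384]
ft_force: [-0.4, 0.2, 0.2]
opening: 0.0428
```

View pics/c10.png

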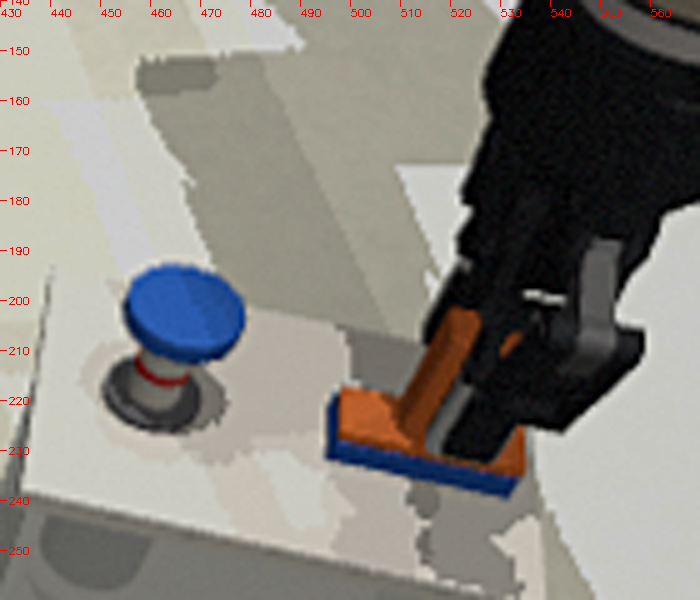

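View pics/c11.png

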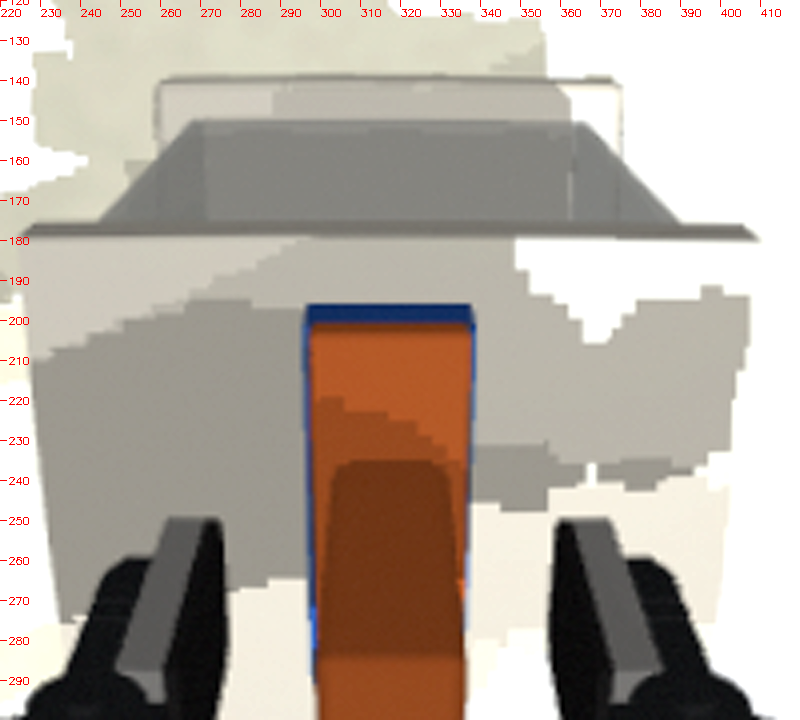

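The blade is home, upright and centred on the collar, and the pads (inner edges at 277 and 358) are clear of the grip (300–337). Now I rise, shift to the head and shut the fingers.

```bash
python3 -m pendant '[[[-0.01,0,0,0,0],[-0.03,0,0,0,0],[-0.055,0,0,0,0],[-0.075,0,0,0,0],[-0.08,0,0,0,0],[-0.08,0,0.012,0,0],[-0.08,0,0.035,0,-0.5],[-0.08,0,0.06,0,-1],[-0.08,0,0.08,0,-1],[-0.08,0,0.09,0,-1],[-0.08,0,0.09,0,-1],[-0.08,0,0.09,0,-1]]]'; python3 where.py .5746 .2261 .2
python3 - <<'E'
from h import *
from cell import r
s=r.snapshot("scene"); crop(s["img"],400,100,570,260,4,"pics/c12.png")
o=r.get_obs(); s=r.snapshot("wrist"); cv2.imwrite("pics/w5.png",s["img"]); print(wproj(s,o,[[.5746,.2261,.2]]))
s=r.snapshot("top"); crop(s["img"],130,150,260,240,6,"pics/c13.png")
E
```

```text
clock: 10.55
tcp_pos: [0.5738, 0.2266, 0.2586]
tcp_rot: [-1.752, 1.569, 2.903]
ft_force: [-0.6, -0.2, 0.1]
opening: -0.0001
t 10.55 tcp [0.5738 0.2266 0.2586] F [-0.59 -0.21  0.08] open -0.0001 q [0.19 0.49 1.42 0.   1.23 0.25]
R cols [[-0.002, 0.0, -1.0], [0.998, -0.058, -0.002], [-0.058, -0.998, -0.0]] tool-y yaw deg -3.33
rows shift [0.0586 0.0009 0.0004]
[[316.67641861 223.68320084]]
```

View pics/c12.png

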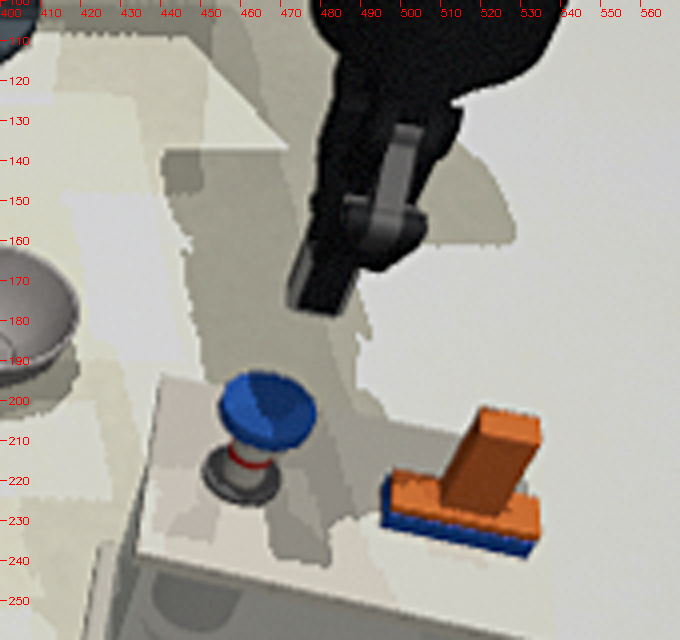

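View pics/w5.png

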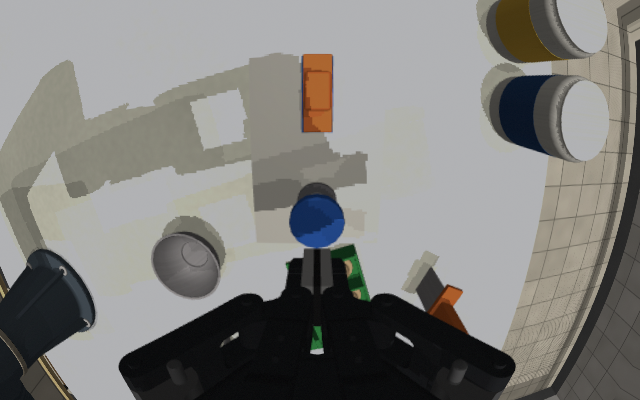

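The blade stands home on the collar (scene 515,225). The head's disc is at wrist (316,221) against a predicted (317,224), so it lies under the shut fingers. I'll descend to just above it, then press in small steps while watching the force.

```bash
python3 -m pendant '[[[0.012,0.0005,-0.0005,0,-1],[0.03,0.0005,-0.0005,0,-1],[0.045,0.0005,-0.0005,0,-1],[0.053,0.0005,-0.0005,0,-1],[0.057,0.0005,-0.0005,0,-1],[0.06,0.0005,-0.0005,0,-1],[0.062,0.0005,-0.0005,0,-1],[0.064,0.0005,-0.0005,0,-1],[0.064,0.0005,-0.0005,0,-1],[0.064,0.0005,-0.0005,0,-1]]]'; python3 where.py .5746 .2261 .185
```

```text
clock: 11.53
tcp_pos: [0.5749, 0.2279, 0.1961]
tcp_rot: [2.133, 1.569, 0.506]
ft_force: [-1.0, 0.9, 2.3]
opening: 0.0002
t 11.5333 tcp [0.5749 0.2279 0.1961] F [-1.03  0.94  2.33] open 0.0002 q [0.2  0.56 1.49 0.   1.1  0.25]
R cols [[0.001, 0.001, -1.0], [0.998, -0.057, 0.001], [-0.057, -0.998, -0.001]] tool-y yaw deg -3.24
rows shift [ 0.0111 -0.0003  0.0018]
```

```bash
python3 -m pendant '[[[0.002,0,0,0,-1],[0.004,0,0,0,-1],[0.006,0,0,0,-1],[0.008,0,0,0,-1],[0.0095,0,0,0,-1],[0.0105,0,0,0,-1],[0.011,0,0,0,-1],[0.011,0,0,0,-1],[0.011,0,0,0,-1],[0.011,0,0,0,-1]]]'; python3 where.py .5746 .2261 .185
python3 - <<'E'
from h import *
from cell import r
s=r.snapshot("scene"); crop(s["img"],420,160,560,260,5,"pics/c14.png")
o=r.get_obs(); print(o["ft_force"]); s=r.snapshot("wrist"); crop(s["img"],240,40,400,280,3,"pics/c15.png")
E
```

```text
clock: 12.37
tcp_pos: [0.5751, 0.2278, 0.1849]
tcp_rot: [2.139, 1.569, 0.512]
ft_force: [-1.6, 1.4, 6.4]
opening: -0.0001
t 12.3667 tcp [0.5751 0.2278 0.1849] F [-1.56  1.44  6.4 ] open -0.0001 q [0.2  0.57 1.5  0.   1.07 0.25]
R cols [[0.001, 0.001, -1.0], [0.998, -0.057, 0.001], [-0.057, -0.998, -0.001]] tool-y yaw deg -3.25
rows shift [-0.0001 -0.0004  0.0017]
[-1.5209981   1.59901676  6.12749802]
```

View pics/c14.png

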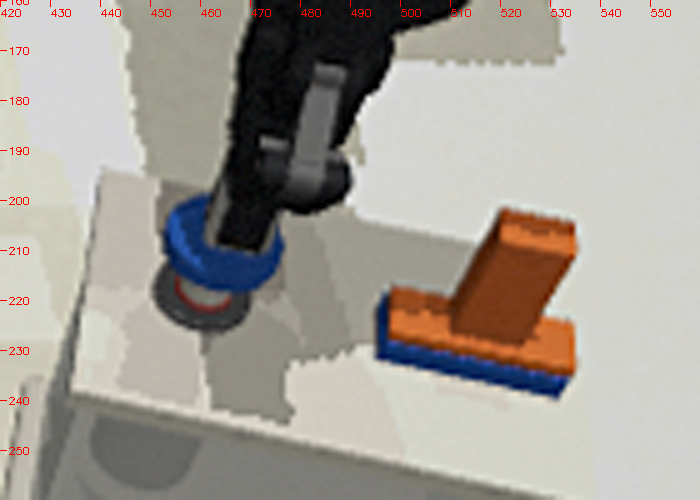

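View pics/c15.png

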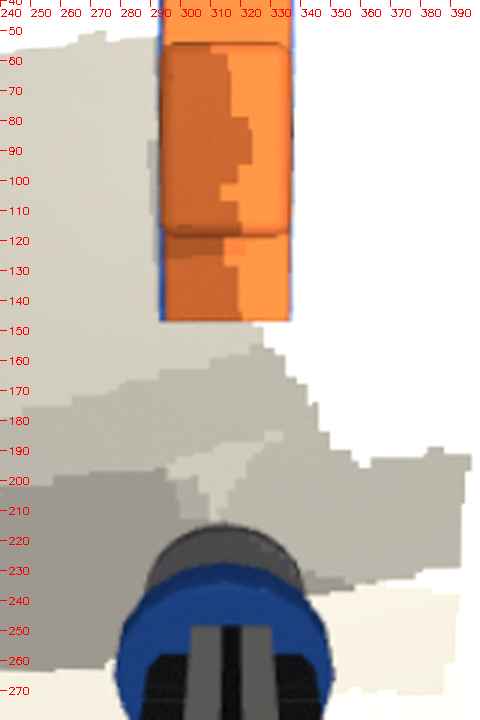

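The red ring is just visible level with the grey ring (scene 459,220). Force is about 6.3 N against 7 N nominal at half way, and TCP z is 0.185. I'll hold for more than 1 s and re-check.

```bash
python3 -m pendant '[[[0,0,0,0,-1],[0,0,0,0,-1],[0,0,0,0,-1],[0,0,0,0,-1],[0,0,0,0,-1],[0,0,0,0,-1],[0,0,0,0,-1],[0,0,0,0,-1],[0,0,0,0,-1],[0,0,0,0,-1],[0,0,0,0,-1],[0,0,0,0,-1]]]';python3 -m pendant '[[[0,0,0,0,-1],[0,0,0,0,-1],[0,0,0,0,-1],[0,0,0,0,-1],[0,0,0,0,-1],[0,0,0,0,-1]]]'
python3 - <<'E'
from h import *
from cell import r
s=r.snapshot("scene"); crop(s["img"],435,185,545,245,7,"pics/c16.png")
o=r.get_obs(); print(o["tcp_pos"],o["ft_force"])
# fit disc: predicted outline of head at travel .015, at blade
for t in (.010,.015,.02):
    a=np.linspace(0,2*np.pi,100); P=np.c_[.5746+.02*np.cos(a),.2261+.02*np.sin(a),0*a+.19-t]
    q=proj(s,P); print(t,"head underside max v",q[:,1].max().round(1),"min u",q[:,0].min().round(1))
E
```

```text
clock: 13.47
tcp_pos: [0.5751, 0.2278, 0.1849]
tcp_rot: [2.123, 1.569, 0.495]
ft_force: [-2.8, 1.9, 5.5]
opening: 0.0003
clock: 13.97
tcp_pos: [0.5751, 0.2278, 0.1849]
tcp_rot: [2.119, 1.569, 0.492]
ft_force: [-1.2, 2.0, 6.1]
opening: -0.0002
[0.57508408 0.22780371 0.18489694] [-1.88541195  1.15629605  6.36363819]
0.01 head underside max v 217.0 min u 451.7
0.015 head underside max v 218.9 min u 451.1
0.02 head underside max v 220.7 min u 450.4
```

View pics/c16.png

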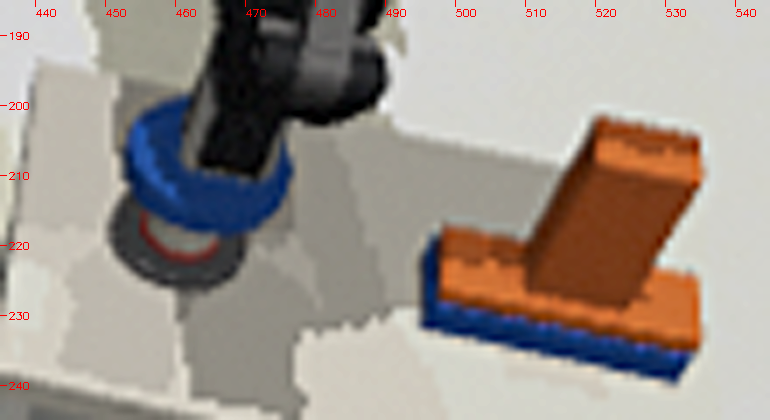

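The head's lower edge moved from row 212.5 to 218.5, about 15–16 mm, with the red ring level with the grey one and the force steady near 6 N. The blade is untouched and home, so I'm handing in.

Run:
```python
from cell import r
print(r.close_job())
```

```text
the job is handed in; nothing more can be done
None
```

I took the smallest blade from the green rack and slid it, still held, down into the dispenser's blue-collared slot. I let go of it there, then pressed the push head half way with the shut fingers and handed in while holding it. The job took about 14 s of the 59 s and no verdict was reported.

**Blade:** the last pictures show it upright with its shoulder on the collar and nothing touching it.

**Push head:**
- The tool was steady at z = 0.185 m, which is 15 mm down. The shift in the picture gives about 15–16 mm.
- The red ring looked level with the grey one.
- The push read 5.5–6.4 N, slightly under the nominal 7 N.

**Checks that disagreed:** the fingers pressed about 2 mm off the measured centre of the head. The wrist sensor also showed 1–3 N sideways while pressing. Neither moved the head or the tool.

**Everything else:** nothing I did came near the warmer, bottles, bowl or teats. I did not measure their positions again at the end.

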